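# Half-field light for inspecting a watch crystal

### The arm

A 7-joint arm with a two-finger parallel gripper is mounted at the origin on the work surface. World frame = base frame: x ahead of the robot, y to its left, z up, the work surface at z = 0. Lengths are in m, angles in rad, forces in N, time in s.
With the tool pointing down it reaches from about 0.4 to 0.9 m from the base axis. Payload 5.5 kg.
Tool frame: the origin (TCP) lies on the centre line of the jaws, within the pads' length; the fingertips stand 14 mm ahead of it and the grasp point (between the pads) lies 5 mm behind it; z points along the fingers, y is the line along which they close (so a half turn about z gives the same grasp; the last joint's range is limited). The gripper opens to 92 mm and grips with 3 to 60 N. Pads are 19 mm wide; open, the fingers measure 130 mm over their backs; the gripper's body (75 mm by 190 mm) begins 47 mm behind the grasp point.
Start: joints at [-0.893, 0.501, -0.427, 1.55, 0.221, 1.138, -0.21], TCP at [0.262, 0.595, 0.241] pointing down, gripper open.
Joint ranges: [-2.88, 2.88], [-0.31, 2.03], [-1.54, 1.56], [0.2, 2.42], [-1.41, 4.55], [0.19, 2.02], [-2.57, 2.57]. Speed limits (rad/s): [2.57, 2.57, 3.14, 3.14, 3.14, 3.14, 3.14].

### API

Orientations are given as a rotation vector (axis times angle).
In Python, from cell import bot, eoat, planner, imaging, telemetry gives the robot as it stands. Calls block until the motion is done:
- bot.move_to(position, orientation): joint-space move of the TCP to a pose.
- bot.line_to(position, attitude=None, feed=0.15, f_stop=None): straight line of the TCP; attitude=None keeps the orientation; feed is the mean speed in m/s. With f_stop (N) it stops when the force on the tool has changed by that much, and returns True; else False.
- bot.goto_joints(angles): joint-space move.
- eoat.gripper_to(opening, grip_force=None): finger opening in m; grip_force is the grip in N (None keeps the last); returns when the fingers have stopped.
- bot.wait(seconds).
- planner.inverse_kinematics(position, orientation): joint angles nearest the present ones, or None.
- imaging.get_image(name): name is "scene" or "top"; returns the picture (480x640x3 uint8, red, green, blue); there is no depth.
- imaging.camera_info(name): a dict with "fx", "fy", "cx", "cy" (pixels), "k1" (the pictures are not rectified: a ray, as slopes to the right and down, at radius r is drawn at 1 + k1 r^2 times it, then the intrinsics apply), "T" (4x4, takes a point from camera to world coordinates). Camera axes: x right, y down, z forward; pixel columns grow to the right and rows downward; lengths in m; the calibration is good to about 2 mm. A picture is of the moment at which its call begins. camera_info takes no time and is no camera call.
A pose or a line that the arm cannot do raises bot.PlanningError and nothing moves.
- bot.hand_in(): hands the job in; it is judged then, once.
Readings, each from a call of its own:
- telemetry.current_time(): time.
- telemetry.current_qpos(): joint angles.
- telemetry.current_qd(): joint speeds.
- telemetry.current_tau(): joint torques, N m.
- telemetry.current_tool_pos(): TCP position.
- telemetry.current_tcp_rot(): TCP orientation.
- telemetry.current_force(): force on the tool from outside, world axes, zero at the start.
- telemetry.current_torque(): the same for the moment, N m.
- telemetry.current_gripper_width(): finger opening in m.
- telemetry.current_grasp_force(): force on a finger pad.
Only numpy, scipy, OpenCV 4.12 (cv2) and the standard library are available. Lean on these libraries where they do the work, as an engineer would, in place of code of your own. Each camera call takes 0.05 s, during which the arm holds its last target. There are 200 camera calls.

### The job

Stand the watch crystal in its aluminium holder ring, crystal up, centred on the window of the blue light box and let go of it while the shutter is still shut. Then slide the red fin against its spring until the shutter is half open, at the yellow mark, never opening it past three quarters on the way, and finish while still holding it there with the fingers. Leave the black pot, the brass tin and the sharpening stone alone.

Things in the scene. Friction and masses are not known exactly. Their poses are not given: they have to be found in the camera images.
- holder: Aluminium holder ring carrying a pale blue domed watch crystal on top: a closed cylinder 48 mm in diameter and 26 mm high (29 mm with the dome), two dark bands round it (49 mm across), about 0.09 kg, upright and loose on the table at the start. Origin: centre of its underside; z up.
- lightbox: Dark blue light box fixed to the table, 180 mm (its x) by 220 mm (its y) by 60 mm high, flat top. Origin: centre of its underside; z up; its own yaw varies by up to about 26 degrees. On the top: the square window, and towards the robot a slot along y with the red fin of the shutter, with a white mark (shut), a yellow mark (half open) and a white mark (fully open) beside the slot at box y = -30, 0 and +30 mm.
- window (a point): Centre of the upper face of the window, level with the box's top (60 mm above the table), at box x = +40 mm, y = 0. The window is a 60 by 60 mm glass pane flush with the top (its thin metal trim stands 0.5 mm proud, look only). Axes as the light box.
- fin (a point): Red upright fin that works the shutter: 24 mm (x) by 10 mm thick (y, the sliding direction) by 45 mm high, rounded edges, with a white line on top. This point: on the level of the box's top, under the centre of the fin; the fin reaches from 2 to 47 mm above it. Axes as the light box. It stands at box x = -45 mm, y = -30 mm when shut, y = 0 when half open, y = +30 mm when fully open. Nothing else stands on the box top beside it. The rules call its solid shutter_c0.
- shutter (a joint): Opening of the shutter in m: 0 shut (the black blade covers the whole window), 0.030 half open, 0.060 fully open (stop). It grows as the fin moves along the light box's +y. A spring pulls it shut with 3 N at 0, rising by 150 N per m (7.5 N at half, 12 N when fully open); let go, it returns to 0.
- pot: Bystander: black lidded pot, 56 mm in diameter, 30 mm high, loose. Origin: centre of its underside.
- tin: Bystander: brass tin, 50 mm in diameter, 30 mm high with a 12 mm wide, 10 mm high knob on top, loose. Origin: centre of its underside.
- stone: Bystander: grey sharpening stone on a wooden base 170 by 70 mm, 38 mm high in all, loose, on the left of the box. Origin: centre of its underside.

How it is judged:
By the outcome, as a careful person would: the job done as asked, in the order asked, and still so for the second after the job is handed in, while the arm keeps its last pose, push and grip.
It also fails if it takes over 42 s, if anything falls off the work surface, if the arm or the gripper's body presses on something with over 40 N, if the wrist force passes 120 N, or if a joint passes its speed limit or range.

## Working session

There is one attempt and no reset: what is moved stays moved. The work goes in short steps, each a Python script; the robot and the scene stay as the last script left them, time stands still between calls to the robot, and variables do not carry over. Pictures are saved under pics/ and viewed, at most 10 in all, crops included, and the job is handed in when it is done.

```bash
mkdir -p pics; cat > h.py <<'E'
import numpy as np, cv2
from cell import bot, eoat, planner, imaging, telemetry
from scipy.spatial.transform import Rotation as R
def pix(cam,u,v,z):
    c=imaging.camera_info(cam); K=np.array([[c['fx'],0,c['cx']],[0,c['fy'],c['cy']],[0,0,1]]); T=np.array(c['T'])
    p=cv2.undistortPoints(np.array([[[u,v]]],float),K,np.array([c['k1'],0,0,0,0]))[0,0] if False else None
    s=np.array([(u-c['cx'])/c['fx'],(v-c['cy'])/c['fy']]); q=s.copy()
    for _ in range(20): q=s/(1+c['k1']*(q@q))
    d=T[:3,:3]@np.array([q[0],q[1],1]); o=T[:3,3]
    return (o+d*(z-o[2])/d[2])
def down(yaw): # tool z down, tool y axis at angle yaw in world
    y=np.array([np.cos(yaw),np.sin(yaw),0]); z=np.array([0,0,-1.]); x=np.cross(y,z)
    return R.from_matrix(np.c_[x,y,z]).as_rotvec()
def snap(cam,name,crop=None,s=1):
    im=imaging.get_image(cam)[:,:,::-1]
    if crop: x0,y0,x1,y1=crop; im=im[y0:y1,x0:x1]
    cv2.imwrite('pics/'+name+'.png',cv2.resize(im,None,fx=s,fy=s,interpolation=cv2.INTER_CUBIC))
E
sed -i '/undistortPoints/d' h.py; sed -i 's/; K=np.array.*; T=/; T=/' h.py
python3 - <<'E'
from h import *
snap('top','t0');snap('scene','s0')
for c in('top','scene'):print(imaging.camera_info(c))
print(R.from_rotvec(telemetry.current_tcp_rot()).as_matrix().round(3), telemetry.current_time())
E
```

```text
{'fx': 503.56851948290614, 'fy': 503.56851948290614, 'cx': 317.4525895875836, 'cy': 234.39349411832026, 'k1': -0.04213927440686956, 'T': array([[-0.01993195, -0.99335201,  0.11337767,  0.39252802],
       [-0.99972241,  0.01837695, -0.0147439 ,  0.05807889],
       [ 0.01256235, -0.11364007, -0.99344256,  1.3302822 ],
       [ 0.        ,  0.        ,  0.        ,  1.        ]])}
{'fx': 551.2987890834127, 'fy': 551.2987890834127, 'cx': 315.39229863227973, 'cy': 244.45580335821165, 'k1': 0.013391890039583671, 'T': array([[ 0.06319374,  0.57676588, -0.81446158,  1.50245583],
       [ 0.99777621, -0.01918186,  0.0638333 , -0.03407591],
       [ 0.02119398, -0.81668425, -0.57669545,  0.77918621],
       [ 0.        ,  0.        ,  0.        ,  1.        ]])}
[[-0.915  0.403 -0.001]
 [ 0.403  0.915 -0.002]
 [ 0.    -0.002 -1.   ]] 0.1
```

View pics/t0.png

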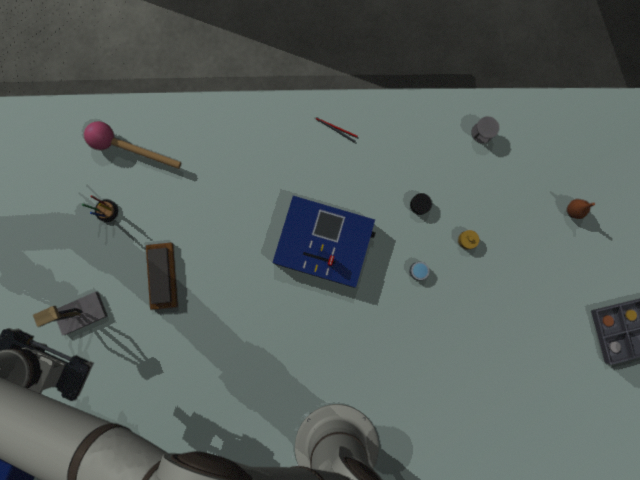

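View pics/s0.png

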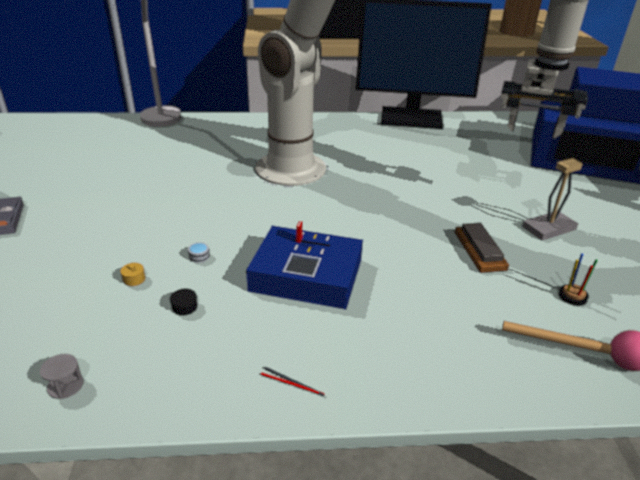

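The top view shows the holder at about (420,271), the pot at (421,204), the tin at (469,240), the box around (325,242) and the fin at (331,261). The stone is at (160,276). I'll enlarge the top view.

```bash
python3 - <<'E'
from h import *
snap('top','t1',(265,185,465,300),4)
snap('scene','s1',(180,210,380,310),4)
E
```

```text
(no output)
```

View pics/t1.png

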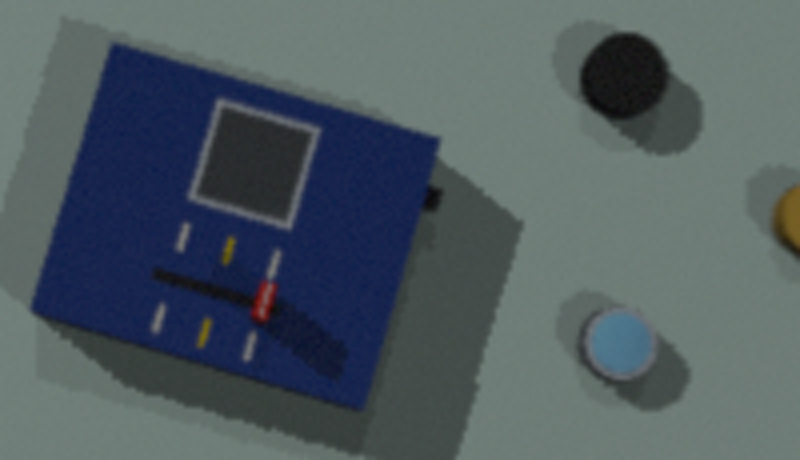

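View pics/s1.png

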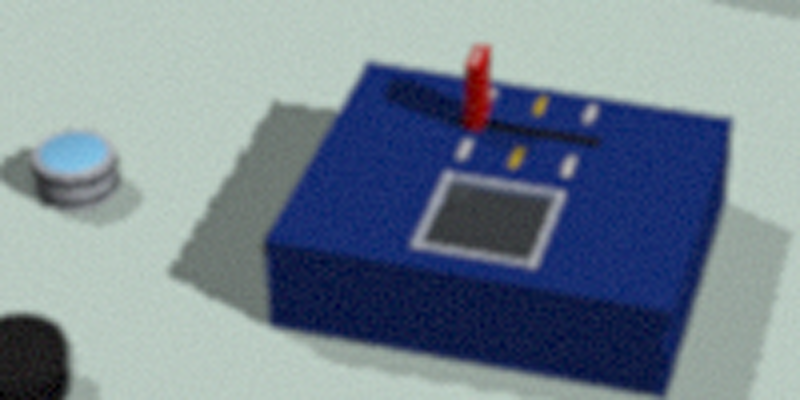

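The crop shows the box top's corners at (112,43), (440,138), (363,410) and (32,312), the window's at (219,100), (320,128), (291,228) and (190,199), and the holder rim centred at (620,344). In the scene crop the window's corners are at (447,172), (566,190), (537,268) and (411,247), and the rim centre is at (76,157).

```bash
python3 - <<'E'
from h import *
t=lambda x,y,z:pix('top',265+(x+.5)/4-.5,185+(y+.5)/4-.5,z)
s=lambda x,y,z:pix('scene',180+(x+.5)/4-.5,210+(y+.5)/4-.5,z)
B=np.array([t(x,y,.06) for x,y in[(112,43),(440,138),(363,410),(32,312)]])
# order: far-left, far-right, near-right, near-left ; box +x far, +y left
ex=(B[0]+B[1]-B[2]-B[3])/2; ey=(B[0]+B[3]-B[1]-B[2])/2
yx=np.arctan2(ex[1],ex[0]); yy=np.arctan2(-ey[0],ey[1]); print('len',np.linalg.norm(ex),np.linalg.norm(ey),np.degrees([yx,yy]))
yaw=(yx+yy)/2;c=B.mean(0);u=np.array([np.cos(yaw),np.sin(yaw),0]);v=np.array([-u[1],u[0],0])
print('box',c,'win pred',c+.04*u)
print('win top',np.mean([t(x,y,.06) for x,y in[(219,100),(320,128),(291,228),(190,199)]],0))
print('win scene',np.mean([s(x,y,.06) for x,y in[(447,172),(566,190),(537,268),(411,247)]],0))
S=np.array([s(x,y,.06) for x,y in[(370,63),(730,118),(673,313),(268,242)]]);e=(S[2]+S[3]-S[0]-S[1])
print('box scene',S.mean(0),np.degrees(np.arctan2(e[1],e[0])))
print('fin pred',c-.045*u-.03*v,'marks',(t(229,250,.06)+t(205,333,.06))/2,'pred',c-.045*u)
print('fintop t',t(265,300,.107))
print('holder',t(620,344,.027),s(76,157,.027),'pot',t(624,75,.03),'tin',pix('top',469,240,.03))
E
```

```text
len 0.17961947858162738 0.21775686418757767 [-17.3233253 -17.4778215]
box [0.52090097 0.02338624 0.06      ] win pred [0.55907047 0.01142423 0.06      ]
win top [0.559704   0.01096278 0.06      ]
win scene [0.55929072 0.01251166 0.06      ]
box scene [0.52301108 0.02465751 0.06      ] -17.12813912699957
fin pred [0.46898878 0.00821638 0.06      ] marks [0.47875162 0.03678542 0.06      ] pred [0.47796029 0.03684351 0.06      ]
fintop t [0.46976957 0.00850865 0.107     ]
holder [ 0.44172523 -0.22454729  0.027     ] [ 0.44887856 -0.22288446  0.027     ] pot [ 0.61798767 -0.23413413  0.03      ] tin [ 0.51883219 -0.35731797  0.03      ]
```

```bash
python3 - <<'E'
from h import *
H=np.array([.4435,-.224,0]); yaw=np.radians(-17.35)
for a in (0,np.pi): print(a,planner.inverse_kinematics(H+[0,0,.1],down(a)))
for a in (np.pi/2,-np.pi/2): print(planner.inverse_kinematics([.559,.0115,.15],down(yaw+a)))
t0=telemetry.current_time()
ok=[a for a in (0,np.pi) if planner.inverse_kinematics(H+[0,0,.1],down(a)) is not None]
a=min(ok,key=lambda a:abs(planner.inverse_kinematics(H+[0,0,.1],down(a))[6]))
bot.move_to(H+[0,0,.12],down(a)); print(telemetry.current_time()-t0)
bot.line_to(H+[0,0,.016],feed=.1)
w=eoat.gripper_to(.03,20)
print(a,telemetry.current_time()-t0,telemetry.current_gripper_width(),telemetry.current_grasp_force(),telemetry.current_tool_pos())
bot.line_to(H+[0,0,.16],feed=.15)
print(telemetry.current_time()-t0,telemetry.current_gripper_width(),telemetry.current_qpos(),telemetry.current_force())
for a in (np.pi/2,-np.pi/2): print(planner.inverse_kinematics([.559,.0115,.15],down(yaw+a)))
snap('scene','s2',(150,140,350,290),4)
E
```

```text
0 [ 0.06230825  0.42615431  0.42301062  2.06406057 -0.26571063  0.70261199
  0.65611949]
3.141592653589793 [-0.44199139  0.7091817   1.13125733  2.0776015  -0.83928037  0.91393945
 -1.97015003]
[ 0.06172917  0.4208317  -0.16217931  1.86885251  0.08724945  0.85869773
  1.12437191]
[-0.32178351  0.42865356  0.31696329  1.88246771 -0.1722617   0.85685129
 -1.79201607]
2.9749999999999996
0 4.9333 0.04761682844383504 19.99999701976776 [ 0.44351028 -0.22399227  0.01601171]
6.0417 0.047592268879699126 [ 0.03210578  0.32492856  0.4504121   2.02841427 -0.1893457   0.82934933
  0.59085601] [ 1.09506512 -0.45912336 -0.65730479]
[-0.14771636  0.41554746  0.0984182   1.87635807 -0.05272274  0.85216491
  1.24508355]
[-0.64381161  0.51387581  0.74506152  1.89277803 -0.43793097  0.90418654
 -1.5588569 ]
```

View pics/s2.png

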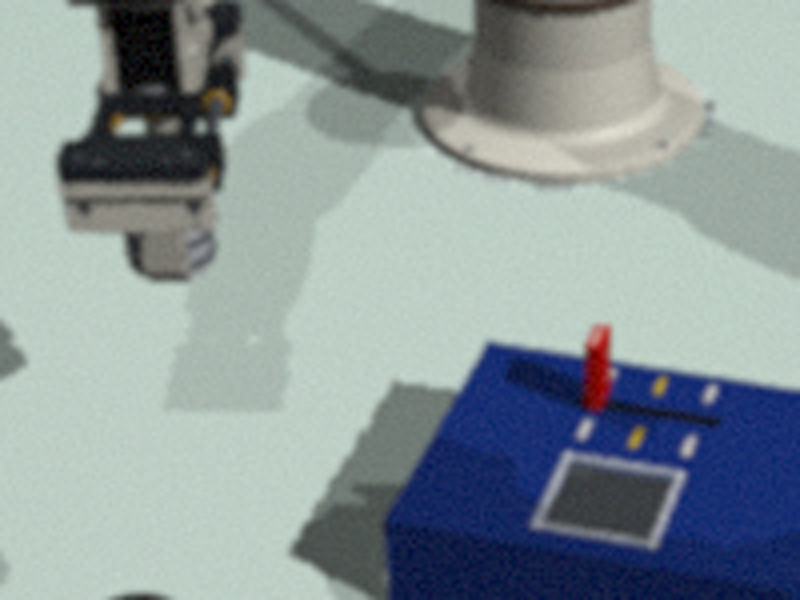

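The holder is gripped between the pads at around (170,250) in the crop, and the fin is still shut at the right white mark. Next I'll place it.

```bash
python3 - <<'E'
from h import *
W=np.array([.5593,.0115,.06]); yaw=np.radians(-17.35); o=down(yaw+np.pi/2)
bot.move_to(W+[0,0,.09],o)
bot.line_to(W+[0,0,.024],feed=.12)
hit=bot.line_to(W+[0,0,.014],feed=.02,f_stop=3)
print(hit,telemetry.current_tool_pos(),telemetry.current_force())
eoat.gripper_to(.075)
bot.line_to(W+[0,0,.10],feed=.15)
print(telemetry.current_time(),telemetry.current_tool_pos())
# clear view: above fin, staying high
v=np.array([-np.sin(yaw),np.cos(yaw),0]);F=np.array([.4693,.0083,.06])
snap('scene','s3',(230,210,380,310),5)
E
```

```text
True [0.55969387 0.01159792 0.07594311] [-1.02569285  0.26068424  4.60875576]
9.8417 [0.55876744 0.01152622 0.15947532]
```

View pics/s3.png

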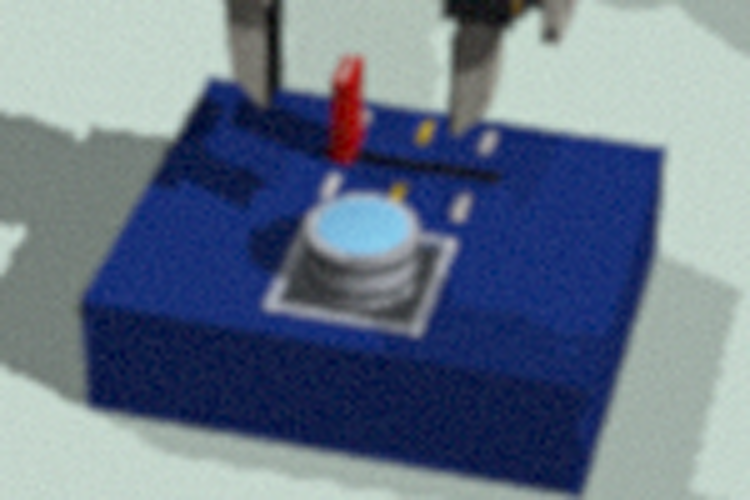

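The holder stands upright on the window with its crystal up, the rim centred at about (361,230), and the shutter is still shut. I'll move aside and check the centring from the top.

```bash
python3 - <<'E'
from h import *
bot.line_to([.45,-.16,.22],feed=.3)
print(telemetry.current_time())
snap('top','t4',(290,195,370,275),7)
E
```

```text
10.75
```

View pics/t4.png

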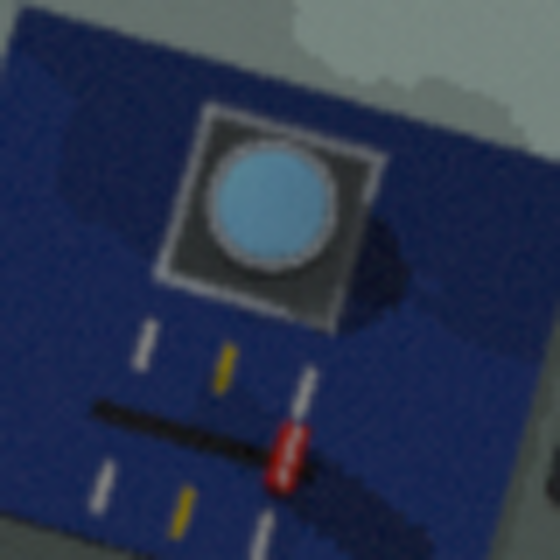

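The window's corners are at (208,104), (385,156), (334,330) and (156,275). The rim is centred at (271,205).

```bash
python3 - <<'E'
from h import *
t=lambda x,y,z:pix('top',290+(x+.5)/7-.5,195+(y+.5)/7-.5,z)
s=lambda x,y,z:pix('scene',230+(x+.5)/5-.5,210+(y+.5)/5-.5,z)
w=np.mean([t(x,y,.0605) for x,y in[(208,104),(385,156),(334,330),(156,275)]],0)
print(w,t(271,205,.087),s(361,230,.087), t(289,458,.107))
E
```

```text
[0.55989521 0.01129558 0.0605    ] [0.56034184 0.01210683 0.087     ] [0.56470526 0.01121166 0.087     ] [0.46885763 0.00857296 0.107     ]
```

The holder is centred to about 1 mm. Next is the fin: close on it along box y, then slide it.

```bash
python3 - <<'E'
from h import *
yaw=np.radians(-17.35); v=np.array([-np.sin(yaw),np.cos(yaw),0]);F=np.array([.469,.0084,.085]);o=down(yaw+np.pi/2)
eoat.gripper_to(.045)
bot.move_to(F+[0,0,.07],o)
bot.line_to(F,feed=.1)
f0=np.array(telemetry.current_force())
eoat.gripper_to(.005,30)
p=np.array(telemetry.current_tool_pos());print(telemetry.current_gripper_width(),telemetry.current_grasp_force(),p,np.dot(np.array(telemetry.current_force())-f0,v))
for d in (.015,.029):
    bot.line_to(F+d*v,feed=.03); bot.wait(.3)
    q=np.array(telemetry.current_tool_pos());print(d,np.dot(q-p,v),np.dot(np.array(telemetry.current_force())-f0,v),telemetry.current_gripper_width())
print(telemetry.current_time())
snap('scene','s5',(230,190,380,300),5)
snap('top','t5',(290,195,370,275),7)
E
```

```text
0.00973147610997578 29.997284710407257 [0.4691084  0.0085262  0.08512609] 0.8263983990695152
0.015 0.014214640849199472 -4.546308753032943 0.009866062983063978
0.029 0.02741571767540925 -7.7153406799593665 0.010004931170430342
15.6167
```

View pics/s5.png

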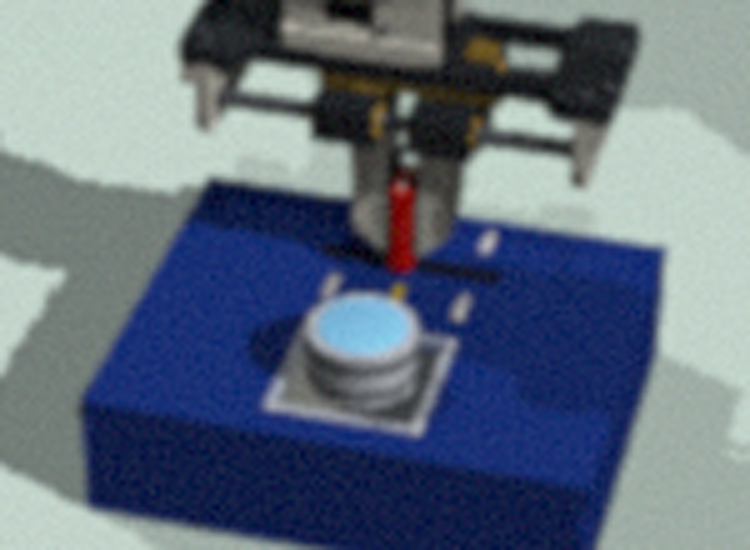

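The fin is held between the fingers with its base at about (402,270). The yellow mark is at (398,292) and the near white marks are at (332,284) and (461,306). I'll compute the fin's position in the box frame from these.

```bash
python3 - <<'E'
from h import *
yaw=np.radians(-17.35); v=np.array([-np.sin(yaw),np.cos(yaw),0])
s=lambda x,y,z:pix('scene',230+(x+.5)/5-.5,190+(y+.5)/5-.5,z)@v
print('marks',s(332,284,.06),s(398,291,.06),s(461,306,.06),'fin base',s(402,270,.062),'fin top',s(402,180,.107), 'tcp',np.array(telemetry.current_tool_pos())@v)
im=cv2.imread('pics/s5.png').astype(int)
b,g,r=im[...,0],im[...,1],im[...,2]; m=(r>130)&(g<60)&(b<70)
for y in (200,220,240,260): xs=np.where(m[y])[0];print(y,xs.min(),xs.max())
m=(r>120)&(g>100)&(b<90);m[:275]=0;m[310:]=0;ys,xs=np.where(m);print('yellow',xs.mean(),ys.mean())
E
```

```text
marks 0.14836392011272104 0.1783062637136519 0.20818572068087338 fin base 0.1766936511203792 fin top 0.17466262287451628 tcp 0.17545418155279033Traceback (most recent call last):
  File "<stdin>", line 7, in <module>
    return umr_minimum(a, axis, None, out, keepdims, initial, where)
ValueError: zero-size array to reduction operation minimum which has no identity
```

View pics/t5.png

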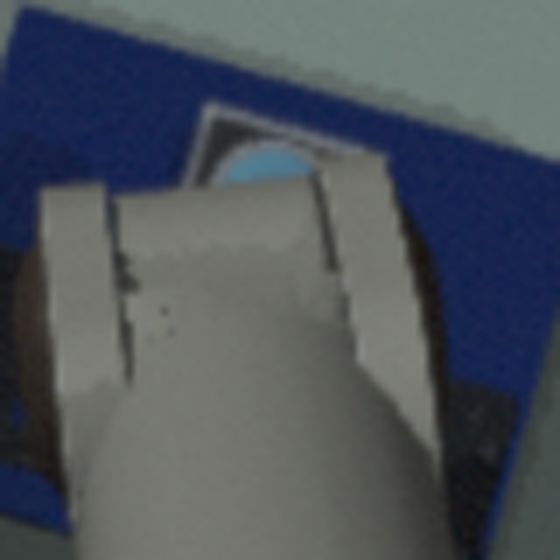

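The top view is blocked by the gripper, though the holder is visibly undisturbed at (265,170). The fin is about 2 mm short of the yellow mark, so I'll advance by that much and hand in.

```bash
python3 - <<'E'
from h import *
yaw=np.radians(-17.35); v=np.array([-np.sin(yaw),np.cos(yaw),0]);F=np.array([.469,.0084,.085])
bot.line_to(F+.0313*v,feed=.02); bot.wait(.5)
q=np.array(telemetry.current_tool_pos());print((q-[.4691084,.0085262,.0851])@v,q,np.array(telemetry.current_force())@v,telemetry.current_gripper_width(),telemetry.current_grasp_force(),telemetry.current_time())
print(bot.hand_in())
E
```

```text
0.029617300895624445 [0.47806709 0.0367564  0.08511847] -7.140046294797498 0.010117839933522433 29.99739110469818 16.4833
the job is handed in; nothing more can be done
None
```

I handed the job in at 16.5 s. The holder stands crystal up, within about 1 mm of the window centre, and I let go of it with the shutter shut. The gripper still holds the fin at about 29.6 mm (half open is 30 mm), measured from the gripper's travel; I took no picture after the last 2 mm move.

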